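# Transfer a dish with the lifter and clip it on the stage

### The job

First press the red button of the spring clip on the blue stage down until the clip arm stays latched up. Then take the dish lifter by its upright handle, slide its blade under the flat white dish on the aluminium rack, carry the dish on the blade to the blue stage, leave it centred on the two rails there, draw the lifter out and stand it upright on the bench clear of the rack and the stage. Finally press the yellow trigger so that the clip snaps down on the dish; never touch the dish with the robot itself, never let it tip, and leave the other things where they are.

Things in the scene. Friction and masses are not known exactly. Their poses are not given: they have to be found in the camera images.
- rack: Fixed aluminium dish rack: base plate 120 (x) x 104 (y) x 4 mm, two 8 mm steel rods as rails, 104 mm long along its x at y = -30 and +30 mm, rod tops 20 mm over the bench. Open at both ends; the space between the rods is 52 mm wide and 16 mm high (base plate top to dish underside). Origin on the bench under the middle of the rails.
- stage: Fixed blue clamp stage: base 116 x 104 x 4 mm and rails like the rack's (along its x at y = +-30 mm, tops 20 mm over the bench, space 52 x 16 mm). Origin on the bench under the middle of the rails, where the dish centre belongs. On its +y side grey cheeks (y = 62 to 78, 78 mm high) carry a see-saw clip arm along y; the trigger is at y = 109 to 166 mm. Load from the -x side.
- clip_arm (a joint): Angle (rad) of the clip's see-saw arm; hinge along the stage's x at y = +70 mm, 69 mm over the bench. 0 = pad fully down, nothing under it (31 mm over the bench); about 0.1 = pad on a dish on the rails; 0.54 = cocked, pad 62 mm over the bench, held by the sear; stop 0.68. A damped spring drives it to 0; the red button raises it. Press to about 0.62; let go, it stays at 0.54.
- clip_button (a point): Top of the red button (18 mm across) on the tail of the clip arm, at y = +116 mm of the stage, 89 mm over the bench with the arm down. Press it straight down with closed fingertips by about 30 mm (5 to 10 N); at 0.62 rad it is about 58.5 mm over the bench.
- clip_pad (a point): Underside of the black rubber ball of 12 mm at the end of the clip arm, which comes down on the dish 20 mm off the stage middle towards the clip. The cocked arm reaches up to 105 mm over the bench at this end: carry things in front of it or above it.
- trigger (a joint): Angle (rad) of the brass sear and trigger on its hinge; 0 at rest, grows as the yellow button is pressed down, stop at 0.45; springs back. When the arm is cocked it lets go at about 0.15 to 0.2.
- trigger_button (a point): Top of the yellow trigger button (18 mm across), 46 mm over the bench at rest, at y = +156 mm of the stage. Pressing it straight down by 10 to 14 mm (a few N) trips the sear.
- lifter: Loose dish lifter (160 g) standing on its blade. Steel blade 36 mm wide, 3 mm thick, along its x from 25 mm behind to 120 mm ahead (+x) of the handle, level when upright; upright black handle 24 x 24 mm (sides along x and y), 21 to 95 mm above the blade's underside. A lip 6 mm high crosses the blade 34 mm ahead of the handle axis. Origin under the handle axis, at the blade's underside.
- lifter_grip (a point): Handle axis of the lifter, 70 mm above the blade's underside: a good grip height.
- lifter_seat (a point): Upper face of the blade 85 mm ahead (+x) of the handle axis: where the centre of the dish should sit, its edge then about 6 mm ahead of the lip.
- dish: Loose flat round white ceramic sample dish with a fixed lid and a thin blue ring on top, 90 mm across, 16 mm high (about 90 g), lying on the rack's rails near their middle. Origin at the centre of its underside, z up.
- weigh_boat: Bystander: small white weighing boat, 66 x 66 x 14 mm, loose on the bench.
- marker: Bystander: black marker pen, 138 mm long, 12 mm thick, loose on the bench.
- jar: Bystander: glass jar with a red lid, 60 mm across, 76 mm high, loose at the back.
- timer: Bystander: cream digital timer, 28 x 70 x 63 mm, loose at the back on the right.
Things that resemble listed ones, but are neither listed nor needed, are in the scene too. What is shaped like the dish but purple is not meant.

How it is judged:
On the way, in this order (a step that is already met when the one before it is completed fails the run):
1. the clip arm is cocked and stays up on its sear with the robot off the stage (value of joint clip_arm between 0.48 and 0.6 rad and contact force between each of the arm, the fingers and stage below 0.05 N), for 0.2 s.
2. the dish is carried on the lifter, off the rack (height (world z) of dish above 0.03 m and contact force between lifter and dish above 0.1 N and contact force between dish and rack below 0.01 N and horizontal distance between dish and lifter_seat below 0.03 m), for 0.2 s.
3. the dish lies centred on the stage's rails, the lifter is drawn out and the arm is still cocked (horizontal distance between dish and stage below 0.015 m and z of dish in the frame of stage between 0.016 and 0.025 m and angle between dish's own z axis and vertical below 0.08 rad and contact force between lifter and dish below 0.02 N and horizontal distance between lifter_seat and dish above 0.08 m and value of joint clip_arm above 0.48 rad), for 0.2 s.
4. the clip comes down on the dish (value of joint clip_arm between 0.03 and 0.3 rad), for 0.1 s.
At the end, for the whole second after the job is handed in: The dish lies level on the stage's rails, its centre within 15 mm of the stage's middle, with the clip arm down on it (0.03 to 0.2 rad); the lifter stands upright on the bench, on neither rack nor stage, its seat more than 80 mm from the dish; all at rest (horizontal distance between dish and stage below 0.015 m and z of dish in the frame of stage between 0.016 and 0.025 m and angle between dish's own z axis and vertical below 0.08 rad and contact force between lifter and dish below 0.02 N and horizontal distance between lifter_seat and dish above 0.08 m and value of joint clip_arm between 0.03 and 0.2 rad and angle between lifter's own z axis and vertical below 0.1 rad and height (world z) of lifter below 0.006 m and contact force between lifter and stage below 0.02 N and contact force between lifter and rack below 0.02 N and linear speed of each of dish, lifter below 0.02 m/s); the robot touches nothing.
It fails at once if the robot touches the dish (contact force between any of the fingers, the arm and dish above 0.3 N).
It fails at once if the dish tips by more than 20 degrees (angle between dish's own z axis and vertical above 0.35 rad).
It fails at once if a bystander is moved by more than 20 mm (distance of any of weigh_boat, marker, jar, timer from where it was at the start of the episode above 0.02 m).
It also fails if it takes over 72 s, if anything falls off the work surface, if the arm or the gripper's body presses on something with over 40 N, if the wrist force passes 120 N, or if a joint passes its speed limit or range.

### The arm

A 7-joint arm with a two-finger parallel gripper is mounted at the origin on a cart in front of the work surface, level with it; the furniture and walls round the work are solid. World frame = base frame: x ahead of the robot, y to its left, z up, the work surface at z = 0. Lengths are in m, angles in rad, forces in N, time in s.
With the tool pointing down it reaches from about 0.4 to 0.85 m from the base axis. Payload 10.4 kg.
Tool frame: the origin (TCP) lies on the centre line of the jaws, within the pads' length; the fingertips stand 11 mm ahead of it and the grasp point (between the pads) lies 8 mm behind it (tip_reach is the distance from the TCP to the fingertips, in m); z points along the fingers, y is the line along which they close (so a half turn about z gives the same grasp; the last joint's range is limited). The gripper opens to 85 mm and grips with 20 to 120 N. Pads are 22 mm wide; open, the fingers measure 114 mm over their backs; the gripper's body (76 mm by 85 mm) begins 54 mm behind the grasp point. The pads swing forward as they close: fully open they stand 13 mm farther back than shut.
Start: joints at [1.246, 0.332, -0.065, 1.46, 0.022, 1.35, -0.088], TCP at [0.186, -0.597, 0.242] pointing down, gripper open.
Joint ranges: [-2.6, 2.6], [-0.5, 2.12], [-1.47, 1.34], [0.16, 2.42], [-1.27, 4.41], [0.06, 2.06], [-2.6, 2.6]. Speed limits (rad/s): [2.22, 2.22, 2.79, 2.79, 3.14, 3.14, 3.14].

### API

Orientations are given as a unit quaternion [x, y, z, w].
In Python, from workcell import get_obs, camera, hand_in, tip_reach gives the robot as it stands. The module is installed in compiled form; this text tells all that it offers.
- The arm moves only by the tool move_arm, never from a script. Its argument "plan" is a list of rows, each an object with "delta_pos": the shift along the tool's x, y, z in fractions of the full range, 1 being 75 cm, a list of three; "turn": the turn, a rotation vector about the tool's x, y, z in parts of the range, where 1.0 means 4 rad, a list of three; "fingers": the closure, from 0 (fully open) to 1 (shut). A call has 1 to 12 rows; each row is the pose to reach, as a shift and turn from the pose commanded when the call began, along the tool's axes at that moment; what a row does not reach only later rows make up. A row lasts 1/8 s, in which the tool goes at most 62.5 mm and 10.7 degrees, less where a joint would pass 70% of its speed; a pose out of reach is approached as far as the arm can. No shift or turn number may pass 1 either way. A call with a gripper value outside its range is refused whole. The fingers move at their own pace and stop on an object; "force" is the grip in N (left out, the last holds). Time passes only in rows, so rows that repeat a pose let the fingers close. It gives the time, the measured TCP pose, the force, the opening and the grip force at its end, in the units of the state.
- get_obs(): the state, without advancing time (a new reading comes with each control period).
- camera(name): name is "scene" or "top" or "wrist"; returns a dict with "color" (400x640x3 uint8, red, green, blue), "range_z" (400x640 float32, m along the optical axis (not along the pixel's ray), 0 where there is no reading), "fx", "fy", "cx", "cy" (pixels), "R" (3x3) and "t" (3): a world point X has camera coordinates R X + t; the wrist camera has in their place "tool_from_camera" (4x4, takes a point from camera to tool coordinates, whose origin is the TCP and whose axes are the flange's). Camera axes: x right, y down, z forward; pixel columns grow to the right and rows downward; lengths in m; the calibration is good to about 2 mm. A picture is of the moment at which its call begins: read the wrist's pose just before it.
- hand_in(): hands the job in; it is judged then, once.
The state is a dict: "clock": time; "joint_pos": joint angles; "joint_velocities": joint speeds; "tau": joint torques, N m; "position": TCP position; "ee_rot": TCP orientation; "ft_force": force on the tool from outside, world axes, zero at the start; "torque": the same for the moment, N m; "grip_width": opening from 0.0 (shut) to 1.0 (fully open); "grasp_force": force on a finger pad.
Only numpy, scipy, OpenCV 4.12 (cv2) and the standard library are available. Lean on these libraries where they do the work, as an engineer would, in place of code of your own. Each camera call takes 0.05 s, during which the arm holds its last target. There are 200 camera calls.

## Working session

There is one attempt and no reset: what is moved stays moved. The work goes in short steps, Python scripts to look and compute and a tool call to move; the robot and the scene stay as the last step left them, time stands still between calls to the robot, and variables do not carry over. Pictures are saved under pics/ and viewed, at most 12 in all, crops included, and the job is handed in when it is done.

Besides the shell and the picture viewer there is one more tool, called after "Emit:" by a JSON object that holds its "api" and its "payload". move_arm: Moves the arm, as the interface text tells. Its arguments: {"type":"object","properties":{"plan":{"type":"array","items":{"type":"object","properties":{"delta_pos":{"type":"array","items":{"type":"number"}},"turn":{"type":"array","items":{"type":"number"}},"fingers":{"type":"number"}}}},"force":{"type":"number"}},"required":["plan"]}

```bash
mkdir -p pics; cat > h.py <<'E'
import numpy as np, cv2
from workcell import get_obs, camera, hand_in, tip_reach
from scipy.spatial.transform import Rotation as Rn
def snap(n,f):
    c=camera(n); cv2.imwrite('pics/'+f+'.png',c['color'][:,:,::-1]); np.savez('pics/'+f+'.npz',**c); return c
def cloud(c):
    z=c['range_z']; v,u=np.mgrid[:z.shape[0],:z.shape[1]]
    P=np.stack([(u-c['cx'])/c['fx']*z,(v-c['cy'])/c['fy']*z,z],-1)
    if 'R' in c: W=(P-c['t'])@c['R']
    W[z==0]=np.nan
    return W
def totool(d,o=None):
    o=o or get_obs(); return Rn.from_quat(o['ee_rot']).inv().apply(d)
E
python3 - <<'E'
from h import *
o=get_obs();print(o,tip_reach)
for n in('scene','top'): c=snap(n,n+'0');print(n,c['R'],c['t'])
E
```

```text
{'clock': 0.0, 'joint_pos': array([ 1.24639712,  0.33289061, -0.06472085,  1.46098084,  0.02160413,
        1.3499012 , -0.08846936]), 'joint_velocities': array([-1.34885476e-03,  2.56122565e-04,  1.99451047e-04, -9.98384562e-04,
       -4.60380193e-04,  7.43882147e-04, -4.05114517e-05]), 'tau': array([ 1.34760605e-03, -6.25447011e+01,  4.93559218e-02, -3.91606021e+01,
        1.59935810e-02,  9.95480921e-03,  3.02082327e-06]), 'position': array([ 0.18566652, -0.59638888,  0.24148541]), 'ee_rot': array([ 9.88630477e-01,  1.50363656e-01, -1.44715167e-04, -7.27811545e-04]), 'ft_force': array([-0.16307406, -0.07035496,  0.75039936]), 'torque': array([ 0.01673885,  0.02918926, -0.04032855]), 'grasp_force': 0.0, 'grip_width': 1.0030412862850526} 0.011
scene [[-0.68626396 -0.7273223  -0.00663744]
 [-0.5530526   0.52771554 -0.64470856]
 [ 0.47241359 -0.4387694  -0.76439964]] [0.33561294 0.36233312 0.90230452]
top [[-0.00439335 -0.99966725 -0.02541829]
 [-0.99220193  0.00752398 -0.12441348]
 [ 0.12456333  0.02467348 -0.99190483]] [0.00170329 0.54536391 1.36959774]
```

View pics/top0.png

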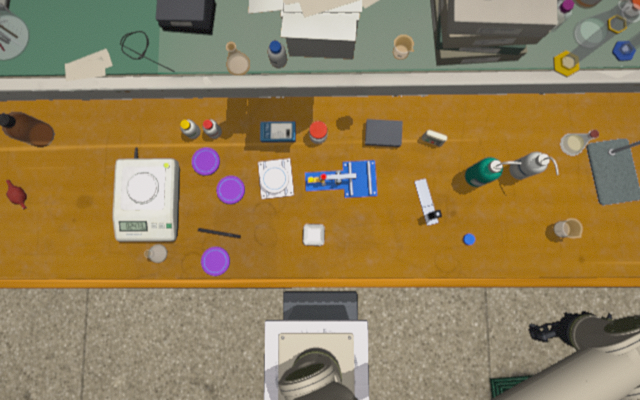

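View pics/scene0.png

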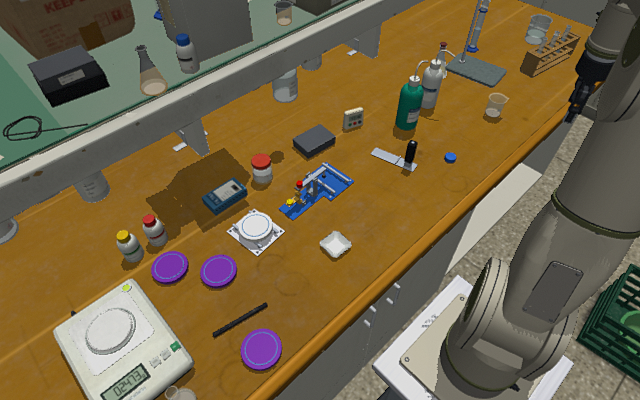

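The top view shows the dish candidates: the white disc on the rack at (276,178), purple discs at (205,161), (230,190) and (215,262), and the balance pan at (143,187). The white one on the rack fits the description. The stage base is at (355,178), with the yellow trigger at (312,178) and the red button near (323,178). The lifter blade is at (425,190) and its handle at (433,214). The scene view agrees: dish (256,228), stage (320,190), lifter (400,158). Next I'll take close crops and measure.

```bash
python3 - <<'E'
from h import *
a=cv2.imread('pics/top0.png')
cv2.imwrite('pics/crop1.png',cv2.resize(a[145:245,245:445],None,fx=4,fy=4,interpolation=cv2.INTER_CUBIC))
for n in('top','scene'):
    c=dict(np.load(f'pics/{n}0.npz'));W=cloud(c);hsv=cv2.cvtColor(c['color'],cv2.COLOR_RGB2HSV);H,S,V=[hsv[...,i].astype(int) for i in range(3)]
    X,Y,Z=W[...,0],W[...,1],W[...,2]
    print(n,c['fx'])
    box=lambda x0,x1,y0,y1:(X>x0)&(X<x1)&(Y>y0)&(Y<y1)
    def rep(name,m):
        p=W[m]
        if len(p)<4: print(name,len(p));return
        r=cv2.minAreaRect((p[:,:2]*1000).astype(np.float32));print(name,len(p),'mean',p.mean(0).round(4),'z',np.percentile(p[:,2],[5,50,95]).round(4),'rect',r)
    rr=box(.3,.8,-.6,.35)
    if n=='top': print('pix',{k:W[v].round(3) for k,v in dict(dish=(178,276),stage=(178,365),trig=(178,312),red=(178,323),hand=(214,433),tip=(182,422)).items()})
    rep('dish',rr&(Z>.028)&(Z<.045)&(S<50)&(V>150)&box(.45,.75,.05,.35))
    rep('rackplate',rr&(Z>-.004)&(Z<.012)&(S<60)&(V>100)&box(.45,.75,.05,.3))
    rep('blue',rr&(Z<.012)&(H>100)&(H<125)&(S>120)&box(.4,.75,-.3,.15))
    rep('yellow',rr&(Z>.025)&(H>22)&(H<34)&(S>150)&box(.4,.75,-.3,.15))
    rep('red',rr&(Z>.06)&((H<6)|(H>172))&(S>150)&box(.4,.6,-.3,.15))
    rep('handle',rr&(Z>.03)&(Z<.11)&(V<90)&box(.4,.65,-.5,-.25))
    rep('handtop',rr&(Z>.088)&(Z<.11)&(V<90)&box(.4,.65,-.5,-.25))
    rep('blade',rr&(Z<.015)&(S<60)&(V>110)&box(.4,.7,-.5,-.2))
E
```

```text
top 448.17171683634785
pix {'dish': array([0.594, 0.123, 0.038]), 'stage': array([ 0.597, -0.16 ,  0.003]), 'trig': array([0.592, 0.009, 0.042]), 'red': array([ 0.584, -0.026,  0.091]), 'hand': array([ 0.473, -0.351,  0.094]), 'tip': array([ 0.583, -0.342, -0.001])}
dish 688 mean [0.6081 0.1272 0.035 ] z [0.0297 0.0351 0.04  ] rect ((650.190673828125, 127.14739990234375), (89.18573760986328, 202.4263916015625), 87.87944793701172)
rackplate 525 mean [0.6012 0.1238 0.0031] z [-0.0015  0.003   0.0082] rect ((638.8834228515625, 127.24461364746094), (118.03169250488281, 211.1770782470703), 87.85541534423828)
blue 1149 mean [ 0.5908 -0.107   0.0032] z [-0.0017  0.0032  0.008 ] rect ((592.6029663085938, -80.42139434814453), (113.47565460205078, 224.48802185058594), 3.168469190597534)
yellow 29 mean [0.5882 0.0102 0.0412] z [0.0352 0.0424 0.046 ] rect ((587.6464233398438, 9.003253936767578), (10.820344924926758, 25.56929588317871), 6.920648574829102)
red 18 mean [ 0.5897 -0.0256  0.088 ] z [0.0839 0.088  0.0931] rect ((589.1793212890625, -25.618797302246094), (12.11351203918457, 9.9335651397
[... 1255 characters left out ...]
253906)
red 32 mean [ 0.5847 -0.0238  0.0837] z [0.0752 0.0857 0.0885] rect ((585.8497924804688, -24.424270629882812), (11.080042839050293, 16.795448303222656), 48.22982406616211)
handle 498 mean [ 0.5459 -0.4367  0.0713] z [0.0339 0.0735 0.1049] rect ((529.4365234375, -433.69580078125), (53.478397369384766, 217.4519805908203), 47.12151336669922)
handtop 153 mean [ 0.5541 -0.448   0.0971] z [0.089  0.0949 0.1085] rect ((530.014404296875, -434.17327880859375), (51.698883056640625, 212.9502410888672), 47.19865036010742)
blade 332 mean [ 0.5224 -0.3497  0.0016] z [-0.0019  0.0015  0.005 ] rect ((518.2908325195312, -352.5707702636719), (145.4686279296875, 40.593833923339844), 15.887687683105469)
```

View pics/crop1.png

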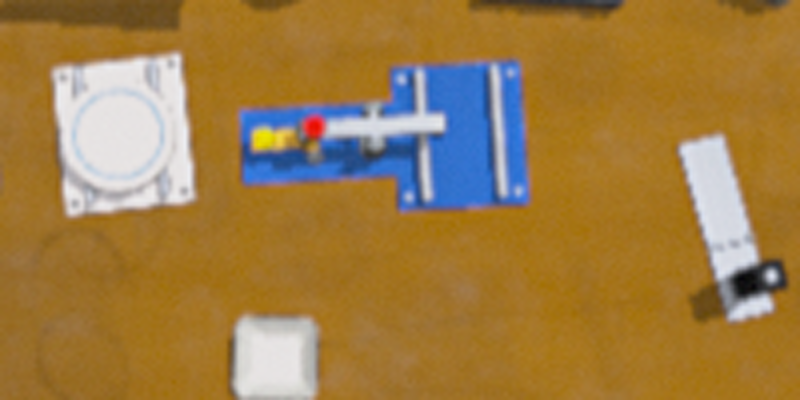

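The crop confirms the choices. The white dish with the blue ring is on the rack at crop (118,135). The stage rails run nearly along world x, at crop x 420 and 498. The red button is at (312,127), the yellow at (270,138), and the lifter handle at (755,278) with its blade pointing up. I'll refine these with ray-plane fits.

```bash
cat >> h.py <<'E'
def plane(c,m,z):
    v,u=np.nonzero(m); d=np.stack([(u-c['cx'])/c['fx'],(v-c['cy'])/c['fy'],np.ones(len(u))],-1)@c['R']
    o=-c['R'].T@c['t']; return (o+d*((z-o[2])/d[:,2])[:,None])
def rect(p):
    (x,y),(w,h),a=cv2.minAreaRect((p[:,:2]*1e3).astype(np.float32)); return round(x,1),round(y,1),round(w,1),round(h,1),round((a+45)%90-45,2)
def big(m):
    n,l,s,_=cv2.connectedComponentsWithStats(m.astype(np.uint8)); return l==1+np.argmax(s[1:,4])
E
python3 - <<'E'
from h import *
for n in('top','scene'):
    c=dict(np.load(f'pics/{n}0.npz'));W=cloud(c);hsv=cv2.cvtColor(c['color'],cv2.COLOR_RGB2HSV);H,S,V=[hsv[...,i].astype(int) for i in range(3)]
    X,Y,Z=W[...,0],W[...,1],W[...,2]
    box=lambda x0,x1,y0,y1:(X>x0)&(X<x1)&(Y>y0)&(Y<y1)
    print(n)
    m=big(box(.5,.69,.05,.2)&(S<70)&(V>110)); print('rack all @4mm',rect(plane(c,m,.004)))
    m2=m&(Z<.012); print('rack plate',rect(plane(c,m2,.004)), 'depth',rect(W[m2]))
    m=big(box(.52,.67,.06,.19)&(S<70)&(V>110)&(Z>.031)); p=plane(c,m,.036); 
    print('dish',rect(p),'circ',cv2.minEnclosingCircle((p[:,:2]*1e3).astype(np.float32)),'mean',p.mean(0),W[m].mean(0))
    bl=(H>100)&(H<125)&(S>110)&(Z<.02)
    m=big(bl&box(.5,.68,-.25,-.1)); p=plane(c,m,.004);print('stage', rect(p))
    for k,lo in(('right edge',-.25),):
        m=bl&box(.45,.7,-.3,-.085); print('stage base',rect(plane(c,m,.004)))
    m=bl&box(.45,.7,-.3,.1);print('stage all',rect(plane(c,m,.004)))
    # rails z .02
    m=(S<70)&(V>130)&box(.5,.67,-.22,-.105)&(Z<.03)
    p=plane(c,m,.018)
    nl,l,s,_=cv2.connectedComponentsWithStats(m.astype(np.uint8))
    for i in range(1,nl):
        if s[i,4]>25: q=plane(c,l==i,.018); print('rail',s[i,4],q.mean(0).round(4),rect(q))
    m=big(box(.41,.65,-.45,-.3)&(S<60)&(V>110)&(Z<.012));print('blade',rect(plane(c,m,.003)))
    m=big(box(.41,.52,-.4,-.31)&(V<100)&(Z>.085));p=plane(c,m,.095);print('htop',m.sum(),p.mean(0),rect(p))
    m=big((H>22)&(H<34)&(S>150)&(Z>.036)&box(.5,.65,-.05,.05));p=plane(c,m,.044);print('yel',p.mean(0),rect(p))
    m=big(((H<6)|(H>172))&(S>150)&(Z>.07)&box(.5,.65,-.06,.02));p=plane(c,m,.087);print('red',p.mean(0),rect(p))
E
```

```text
top
rack all @4mm (599.2, 128.2, 122.2, 106.9, 6.27)
rack plate (599.2, 128.2, 122.2, 106.9, 6.27) depth (599.8, 128.4, 122.8, 108.1, 5.75)
dish (592.8, 129.1, 88.5, 86.0, -0.44) circ ((592.4840698242188, 128.7555389404297), 44.61274719238281) mean [0.59269705 0.12848046 0.036     ] [0.59272798 0.1285022  0.03581275]
stage (595.7, -147.8, 92.6, 113.5, -0.43)
stage base (595.4, -138.1, 113.4, 108.0, 2.83)
stage all (592.5, -80.1, 113.4, 224.2, 2.83)
rail 34 [ 0.6281 -0.1109  0.018 ] (630.6, -115.9, 22.2, 38.8, -0.5)
rail 92 [ 0.6043 -0.17    0.018 ] (599.8, -162.0, 31.8, 106.0, -0.54)
rail 37 [ 0.5659 -0.1127  0.018 ] (567.9, -113.5, 6.3, 48.0, -0.8)
blade (520.3, -350.9, 146.1, 38.5, 13.98)
htop 46 [ 0.47382872 -0.36078296  0.095     ] (474.0, -360.7, 21.4, 24.4, 16.22)
yel [0.58737689 0.01147409 0.044     ] (587.2, 9.1, 25.0, 9.5, -0.48)
red [ 0.58990039 -0.02561374  0.087     ] (589.4, -25.6, 12.1, 9.2, -0.48)
scene
rack all @4mm (598.1, 125.9, 125.1, 110.7, 6.05)
rack plate (598.0, 127.2, 125.1, 108.0, 6.05) depth (599.9, 126.2, 128.8, 110.1, 6.72)
dish (588.9, 127.9, 86.3, 88.5, -36.45) circ ((589.1864624023438, 128.823486328125), 44.755836486816406) mean [0.58852472 0.12912587 0.036     ] [0.58921215 0.12874831 0.03495488]
stage (590.6, -144.4, 112.7, 95.5, 3.09)
stage base (591.7, -137.1, 115.8, 110.1, 3.02)
stage all (588.7, -79.2, 115.8, 226.0, 3.02)
rail 56 [ 0.595  -0.1719  0.018 ] (592.7, -172.9, 107.7, 8.4, 2.26)
blade (517.3, -352.4, 144.9, 39.8, 14.39)
htop 51 [ 0.46655253 -0.35686787  0.095     ] (467.1, -357.5, 24.0, 29.3, 15.78)
yel [0.5829155  0.01539511 0.044     ] (582.8, 15.0, 13.6, 17.7, -41.1)
red [ 0.58247214 -0.02197507  0.087     ] (582.7, -21.9, 10.8, 21.7, -41.9)
```

```bash
cat >> h.py <<'E'
def go(x,y,z,yawdeg):
    o=get_obs(); R=Rn.from_quat(o['ee_rot']); d=R.inv().apply(np.array([x,y,z])-o['position'])
    a=np.radians(yawdeg); T=Rn.from_matrix([[np.cos(a),np.sin(a),0],[np.sin(a),-np.cos(a),0],[0,0,-1]])
    print('t',round(o['clock'],2),'pos',o['position'].round(4),'dpos',d.round(4),'turn',(R.inv()*T).as_rotvec().round(4),'F',o['ft_force'].round(2),'w',round(o['grip_width'],3),'gf',round(o['grasp_force'],1))
E
python3 -c "
from h import *
go(.588,-.024,.130,2.9)"
```

```text
t 0.1 pos [ 0.1857 -0.5964  0.2416] dpos [ 0.5543 -0.4268  0.1121] turn [-1.300e-03  2.000e-04  2.513e-01] F [-0.59  0.27 -0.66] w 0.998 gf 0.0
```

The rows are not in the units I measure in: shifts go in shares of 75 cm and turns go in shares of 4 rad. I convert before sending: 0.554 m / 0.75 = 0.7387, -0.27 m / 0.75 = -0.36, 0.25 rad / 4 = 0.0625.

Emit:
{"api": "move_arm", "payload": {"plan": [{"delta_pos": [0.0667, -0.0507, 0], "turn": [0, 0, 0.0075], "fingers": 1}, {"delta_pos": [0.1333, -0.1027, 0], "turn": [0, 0, 0.015], "fingers": 1}, {"delta_pos": [0.2, -0.1533, 0], "turn": [0, 0, 0.0225], "fingers": 1}, {"delta_pos": [0.2667, -0.2053, 0], "turn": [0, 0, 0.03], "fingers": 1}, {"delta_pos": [0.3333, -0.256, 0], "turn": [0, 0, 0.0375], "fingers": 1}, {"delta_pos": [0.4, -0.308, 0], "turn": [0, 0, 0.045], "fingers": 1}, {"delta_pos": [0.4667, -0.36, 0], "turn": [0, 0, 0.0525], "fingers": 1}, {"delta_pos": [0.5333, -0.4107, 0], "turn": [0, 0, 0.0625], "fingers": 1}, {"delta_pos": [0.6, -0.4613, 0.0267], "turn": [0, 0, 0.0625], "fingers": 1}, {"delta_pos": [0.6667, -0.5133, 0.08], "turn": [0, 0, 0.0625], "fingers": 1}, {"delta_pos": [0.7387, -0.5693, 0.1333], "turn": [0, 0, 0.0625], "fingers": 1}, {"delta_pos": [0.7387, -0.5693, 0.1493], "turn": [0, 0, 0.0625], "fingers": 1}], "force": 60}}

```text
clock: 1.6
position: [0.5886, -0.0215, 0.129]
ee_rot: [1.0, 0.027, -0.0, -0.001]
ft_force: [-0.0, -1.1, -0.5]
grip_width: 0.001
grasp_force: 0.0
```

```bash
python3 -c "
from h import *
go(.588,-.024,.100,2.9)
c=camera('scene')
cv2.imwrite('pics/p1.png',cv2.resize(c['color'][140:240,240:380,::-1],None,fx=5,fy=5,interpolation=cv2.INTER_CUBIC))"
```

```text
t 1.6 pos [ 0.5886 -0.0215  0.129 ] dpos [-0.0007  0.0025  0.029 ] turn [-0.0011  0.0001  0.0036] F [-0.02 -1.07 -0.5 ] w 0.001 gf 0.0
```

View pics/p1.png

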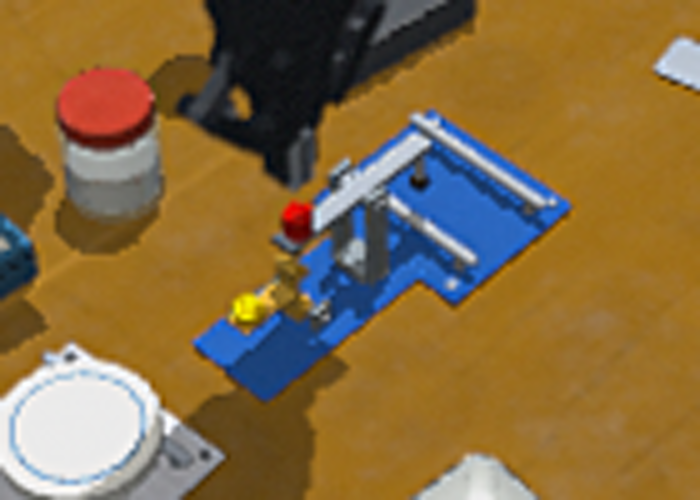

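The tips are at crop (290,180), straight above the red button at (298,220), so I can press.

In the tool's units: 0.062 m / 0.75 = 0.0827, 0.061 m / 0.75 = 0.0813.

Emit:
{"api": "move_arm", "payload": {"plan": [{"delta_pos": [-0.0013, 0, 0.0347], "turn": [0, 0, 0], "fingers": 1}, {"delta_pos": [-0.0013, 0, 0.0453], "turn": [0, 0, 0], "fingers": 1}, {"delta_pos": [-0.0013, 0, 0.056], "turn": [0, 0, 0], "fingers": 1}, {"delta_pos": [-0.0013, 0, 0.0667], "turn": [0, 0, 0], "fingers": 1}, {"delta_pos": [-0.0013, 0, 0.0747], "turn": [0, 0, 0], "fingers": 1}, {"delta_pos": [-0.0013, 0, 0.0813], "turn": [0, 0, 0], "fingers": 1}, {"delta_pos": [-0.0013, 0, 0.0827], "turn": [0, 0, 0], "fingers": 1}, {"delta_pos": [-0.0013, 0, 0.0827], "turn": [0, 0, 0], "fingers": 1}]}}

```text
clock: 2.65
position: [0.5879, -0.0235, 0.0699]
ee_rot: [1.0, 0.026, 0.001, -0.0]
ft_force: [0.3, 4.7, 5.8]
grip_width: 0.002
grasp_force: 3.8
```

```bash
python3 -c "
from h import *
go(.588,-.024,.130,2.9)"
```

```text
t 2.65 pos [ 0.5879 -0.0235  0.0699] dpos [ 0.0003  0.0004 -0.0601] turn [-0.0009 -0.0026  0.0016] F [0.31 4.74 5.76] w 0.002 gf 3.8
```

In the tool's units: -0.12 m / 0.75 = -0.16, 0.002 m / 0.75 = 0.0027.

Emit:
{"api": "move_arm", "payload": {"plan": [{"delta_pos": [0, 0, 0.0027], "fingers": 1, "turn": [0, 0, 0]}, {"delta_pos": [0, 0, 0.0027], "fingers": 1, "turn": [0, 0, 0]}, {"delta_pos": [0, 0, -0.008], "fingers": 1, "turn": [0, 0, 0]}, {"delta_pos": [0, 0, -0.02], "fingers": 1, "turn": [0, 0, 0]}, {"delta_pos": [0, 0, -0.08], "fingers": 1, "turn": [0, 0, 0]}, {"delta_pos": [0, 0, -0.1333], "fingers": 1, "turn": [0, 0, 0]}, {"delta_pos": [0, 0, -0.16], "fingers": 1, "turn": [0, 0, 0]}]}}

```text
clock: 3.52
position: [0.5874, -0.0252, 0.1909]
ee_rot: [1.0, 0.025, 0.001, 0.001]
ft_force: [0.2, 0.2, -0.5]
grip_width: 0.003
grasp_force: 0.0
```

```bash
python3 -c "
from h import *
go(.472,-.362,.16,14.2)
for n in('scene','top'):
    c=camera(n);W=cloud(c)
    hsv=cv2.cvtColor(c['color'],cv2.COLOR_RGB2HSV);H,S,V=[hsv[...,i].astype(int) for i in range(3)]
    m=((H<6)|(H>172))&(S>150)&(abs(W[...,0]-.588)<.03)&(abs(W[...,1]+.02)<.03);print('red',m.sum(),np.nanmax(W[m][:,2]) if m.any() else 0)
    m=(abs(W[...,0]-.593)<.015)&(abs(W[...,1]+.12)<.012);print('arm end z',np.nanpercentile(W[m][:,2],[5,50,95]))"
```

```text
t 3.52 pos [ 0.5874 -0.0252  0.1909] dpos [-0.1325  0.3305  0.0309] turn [ 0.0014 -0.0025 -0.197 ] F [ 0.23  0.18 -0.54] w 0.003 gf 0.0
red 31 0.06616895791194333
arm end z [0.00039981 0.01647862 0.09672617]
red 0 0
arm end z [-0.00153974  0.00759424  0.09945061]
```

The arm is cocked. Next is the lifter.

In the tool's units: 0.33 m / 0.75 = 0.44, 0.275 m / 0.75 = 0.3667, -0.197 rad / 4 = -0.0493.

Emit:
{"api": "move_arm", "payload": {"plan": [{"delta_pos": [-0.0293, 0.0733, 0], "turn": [0, 0, -0.01], "fingers": 0}, {"delta_pos": [-0.0587, 0.1467, 0], "turn": [0, 0, -0.02], "fingers": 0}, {"delta_pos": [-0.088, 0.22, 0], "turn": [0, 0, -0.03], "fingers": 0}, {"delta_pos": [-0.1173, 0.2933, 0], "turn": [0, 0, -0.04], "fingers": 0}, {"delta_pos": [-0.1467, 0.3667, 0], "turn": [0, 0, -0.0493], "fingers": 0}, {"delta_pos": [-0.176, 0.44, 0.0133], "turn": [0, 0, -0.0493], "fingers": 0}, {"delta_pos": [-0.176, 0.44, 0.04], "turn": [0, 0, -0.0493], "fingers": 0}, {"delta_pos": [-0.176, 0.44, 0.04], "turn": [0, 0, -0.0493], "fingers": 0}]}}

```text
clock: 4.62
position: [0.4703, -0.3604, 0.1553]
ee_rot: [0.992, 0.124, -0.002, -0.002]
ft_force: [0.8, 0.1, 0.9]
grip_width: 1.003
grasp_force: 0.0
```

```bash
python3 -c "
from h import *
go(.472,-.362,.062,14.2)
o=get_obs();c=snap('wrist','w1')
T=c['tool_from_camera'];z=c['range_z'];v,u=np.mgrid[:400,:640]
P=np.stack([(u-c['cx'])/c['fx']*z,(v-c['cy'])/c['fy']*z,z,np.ones_like(z)],-1)@T.T
W=Rn.from_quat(o['ee_rot']).apply(P[...,:3].reshape(-1,3)).reshape(400,640,3)+o['position']
m=(z>0)&(W[...,2]>.088)&(W[...,2]<.1)&(np.hypot(W[...,0]-.472,W[...,1]+.362)<.03)
print(m.sum(),rect(W[m]),W[m].mean(0))
hsv=cv2.cvtColor(c['color'],cv2.COLOR_RGB2HSV)
m=(z>0)&(W[...,2]<.012)&(hsv[...,1]<60)&(hsv[...,2]>100)&(np.hypot(W[...,0]-.5,W[...,1]+.36)<.15)
m=big(m);print(m.sum(),rect(W[m]))
"
```

```text
t 4.62 pos [ 0.4703 -0.3604  0.1553] dpos [0.0016 0.0024 0.0933] turn [-0.0042  0.0033 -0.0001] F [0.76 0.12 0.89] w 1.003 gf 0.0
1573 (473.8, -362.8, 23.4, 23.9, 14.24) [ 0.47485112 -0.3624558   0.09471028]
7495 (520.0, -350.8, 144.3, 36.9, 14.11)
```

View pics/w1.png

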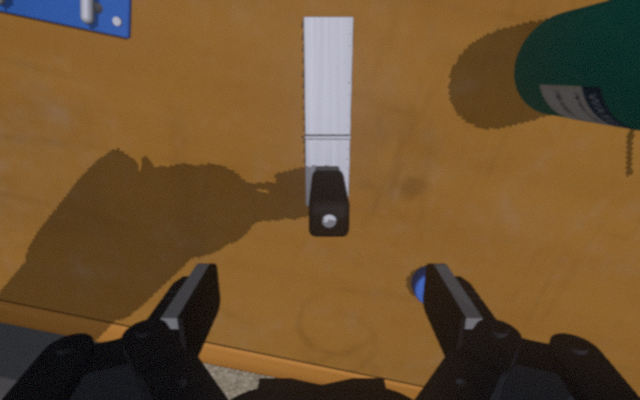

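The wrist view shows the black handle at (329,205) between the open fingers, with the blade running up along tool x and the lip at (328,136). The blue cap at (420,287) is a lookalike and is clear of the fingers. I'll lower and grip.

In the tool's units: 0.093 m / 0.75 = 0.124, 0.003 m / 0.75 = 0.004, -0.003 rad / 4 = -0.0008.

Emit:
{"api": "move_arm", "payload": {"plan": [{"delta_pos": [0.004, 0.004, 0.04], "turn": [0, 0, 0], "fingers": 0}, {"delta_pos": [0.004, 0.004, 0.0867], "turn": [0, 0, 0], "fingers": 0}, {"delta_pos": [0.004, 0.004, 0.124], "turn": [-0.0008, 0.0008, 0], "fingers": 0}, {"delta_pos": [0.004, 0.004, 0.124], "turn": [-0.0008, 0.0008, 0], "fingers": 0.4}, {"delta_pos": [0.004, 0.004, 0.124], "turn": [-0.0008, 0.0008, 0], "fingers": 0.7}, {"delta_pos": [0.004, 0.004, 0.124], "turn": [-0.0008, 0.0008, 0], "fingers": 1}, {"delta_pos": [0.004, 0.004, 0.124], "turn": [-0.0008, 0.0008, 0], "fingers": 1}, {"delta_pos": [0.004, 0.004, 0.124], "turn": [-0.0008, 0.0008, 0], "fingers": 1}, {"delta_pos": [0.004, 0.004, 0.124], "turn": [-0.0008, 0.0008, 0], "fingers": 1}], "force": 80}}

```text
clock: 5.8
position: [0.4766, -0.3634, 0.0669]
ee_rot: [0.992, 0.124, 0.003, 0.002]
ft_force: [-1.5, -0.1, 6.5]
grip_width: 0.269
grasp_force: 79.0
```

```bash
python3 -c "
from h import *
go(.44,-.3,.16,6.1)"
```

```text
t 5.8 pos [ 0.4766 -0.3634  0.0669] dpos [-0.0194 -0.07   -0.0935] turn [ 0.0045 -0.0048  0.1423] F [-1.53 -0.07  6.48] w 0.269 gf 79.0
```

In the tool's units: -0.474 m / 0.75 = -0.632, -0.09 m / 0.75 = -0.12, 0.142 rad / 4 = 0.0355.

Emit:
{"api": "move_arm", "payload": {"plan": [{"delta_pos": [0, 0, -0.04], "turn": [0, 0, 0], "fingers": 1}, {"delta_pos": [-0.0227, -0.0493, -0.0933], "turn": [0.0005, -0.0005, 0], "fingers": 1}, {"delta_pos": [-0.0453, -0.0987, -0.12], "turn": [0.001, -0.001, 0.005], "fingers": 1}, {"delta_pos": [-0.0307, -0.1653, -0.12], "turn": [0.001, -0.001, 0.01], "fingers": 1}, {"delta_pos": [-0.016, -0.232, -0.12], "turn": [0.001, -0.001, 0.015], "fingers": 1}, {"delta_pos": [0, -0.2987, -0.12], "turn": [0.001, -0.001, 0.02], "fingers": 1}, {"delta_pos": [0.0147, -0.3653, -0.12], "turn": [0.001, -0.001, 0.025], "fingers": 1}, {"delta_pos": [0.0293, -0.432, -0.12], "turn": [0.001, -0.001, 0.03], "fingers": 1}, {"delta_pos": [0.044, -0.4987, -0.12], "turn": [0.001, -0.001, 0.0355], "fingers": 1}, {"delta_pos": [0.0587, -0.5653, -0.12], "turn": [0.001, -0.001, 0.0355], "fingers": 1}, {"delta_pos": [0.0733, -0.632, -0.12], "turn": [0.001, -0.001, 0.0355], "fingers": 1}, {"delta_pos": [0.0733, -0.632, -0.12], "turn": [0.001, -0.001, 0.0355], "fingers": 1}]}}

```text
clock: 7.3
position: [0.4116, 0.114, 0.1547]
ee_rot: [0.998, 0.057, 0.0, -0.001]
ft_force: [0.3, -0.9, -1.4]
grip_width: 0.269
grasp_force: 79.1
```

```bash
cat >> h.py <<'E'
def wcloud():
    o=get_obs();c=camera('wrist')
    T=c['tool_from_camera'];z=c['range_z'];v,u=np.mgrid[:400,:640]
    P=np.stack([(u-c['cx'])/c['fx']*z,(v-c['cy'])/c['fy']*z,z,np.ones_like(z)],-1)@T.T
    P=P[...,:3]; W=Rn.from_quat(o['ee_rot']).apply(P.reshape(-1,3)).reshape(400,640,3)+o['position']
    P[z==0]=np.nan;W[z==0]=np.nan
    hsv=cv2.cvtColor(c['color'],cv2.COLOR_RGB2HSV).astype(int)
    return c,P,W,hsv
E
python3 -c "
from h import *
go(.414,.110,.157,6.1)
c,P,W,h=wcloud(); cv2.imwrite('pics/w2.png',c['color'][:,:,::-1])
S,V=h[...,1],h[...,2]
# blade in tool frame
m=big((S<60)&(V>90)&(P[...,0]>.02)&(P[...,0]<.135)&(abs(P[...,1])<.03)&(P[...,2]>.05)&(P[...,2]<.08))
q=P[m];print('blade tool',m.sum(),rect(q),'tip',np.percentile(q[:,0],99.5))
A=np.c_[q[:,:2],np.ones(len(q))];print('plane z',np.linalg.lstsq(A,q[:,2],rcond=None)[0])
hm=(V<90)&(abs(P[...,0])<.03)&(abs(P[...,1])<.02)&(P[...,2]<-.02)&(P[...,2]>-.04);print('htop',hm.sum())
m=(S<60)&(V>110)&(W[...,2]>.03)&(W[...,2]<.042)&(np.hypot(W[...,0]-.591,W[...,1]-.1287)<.06)
m=big(m);print('dish',m.sum(),W[m].mean(0),cv2.minEnclosingCircle((W[m][:,:2]*1e3).astype(np.float32)),rect(W[m]))
m=(S<60)&(V>90)&(W[...,2]<.012)&(W[...,2]>-.005)&(abs(W[...,0]-.6)<.075)&(abs(W[...,1]-.128)<.07);print('plate',m.sum(),rect(W[big(m)]))
"
```

```text
t 7.3 pos [0.4116 0.114  0.1547] dpos [ 0.0019  0.0042 -0.0023] turn [-0.0016 -0.0005  0.0067] F [ 0.34 -0.85 -1.41] w 0.269 gf 79.1
blade tool 12629 (68.1, -1.1, 96.2, 36.1, 0.12) tip 0.11566836349612529
plane z [0.01563107 0.00394216 0.06240407]
htop 6071Traceback (most recent call last):
  File "<string>", line 12, in <module>
    m=big(m);print('dish',m.sum(),W[m].mean(0),cv2.minEnclosingCircle((W[m][:,:2]*1e3).astype(np.float32)),rect(W[m]))
  File "h.py", line 20, in big
    n,l,s,_=cv2.connectedComponentsWithStats(m.astype(np.uint8)); return l==1+np.argmax(s[1:,4])
                                                                              ~~~~~~~~~^^^^^^^^^
    return _wrapfunc(a, 'argmax', axis=axis, out=out, **kwds)
    return bound(*args, **kwds)
ValueError: attempt to get argmax of an empty sequence
```

View pics/w2.png

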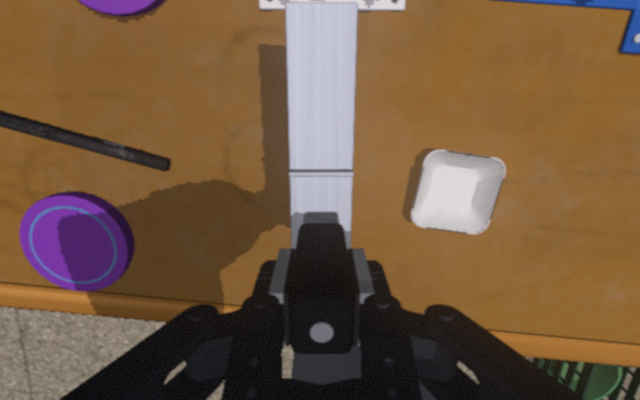

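The wrist view shows the blade held straight, with its tip at (322,5) against the rack plate edge and the weigh boat at (458,190) well clear. The tip droops about 0.9°, so I'll trim the pitch and lower in front of the dish.

In the tool's units: 0.079 m / 0.75 = 0.1053, 0.065 m / 0.75 = 0.0867, 0.015 rad / 4 = 0.0038.

Emit:
{"api": "move_arm", "payload": {"plan": [{"delta_pos": [0.008, 0.008, 0.0133], "turn": [0, 0.0038, 0.0018], "fingers": 1}, {"delta_pos": [0.008, 0.008, 0.0533], "turn": [0, 0.0038, 0.0018], "fingers": 1}, {"delta_pos": [0.008, 0.008, 0.0867], "turn": [0, 0.0038, 0.0018], "fingers": 1}, {"delta_pos": [0.008, 0.008, 0.1053], "turn": [0, 0.0038, 0.0018], "fingers": 1}, {"delta_pos": [0.008, 0.008, 0.1053], "turn": [0, 0.0038, 0.0018], "fingers": 1}, {"delta_pos": [0.008, 0.008, 0.1053], "turn": [0, 0.0038, 0.0018], "fingers": 1}]}}

```text
clock: 8.1
position: [0.4192, 0.1047, 0.0757]
ee_rot: [0.999, 0.05, 0.008, -0.001]
ft_force: [0.3, 0.4, -2.0]
grip_width: 0.267
grasp_force: 79.2
```

```bash
cat > look.py <<'E'
from h import *
c=camera('scene');W=cloud(c);h=cv2.cvtColor(c['color'],cv2.COLOR_RGB2HSV).astype(int)
import sys
if len(sys.argv)>1:
    u0,u1,v0,v1=map(int,sys.argv[2:6]); cv2.imwrite('pics/'+sys.argv[1]+'.png',cv2.resize(c['color'][v0:v1,u0:u1,::-1],None,fx=5,fy=5,interpolation=cv2.INTER_CUBIC))
E
python3 look.py p3 200 340 190 300; python3 - <<'E'
from h import *
go(.418,.109,.0755,6.1)
c,P,W,h=wcloud();S,V=h[...,1],h[...,2]
m=big((S<60)&(V>90)&(P[...,0]>.02)&(P[...,0]<.135)&(abs(P[...,1])<.03)&(P[...,2]>.05)&(P[...,2]<.08)&(W[...,0]<.54))
q=P[m];print('blade tool',m.sum(),rect(q))
w=W[m];A=np.c_[w[:,:2]-[.5,.12],np.ones(len(w))];print('plane world z',np.linalg.lstsq(A,w[:,2],rcond=None)[0],rect(w))
E
```

```text
t 8.15 pos [0.4192 0.1048 0.0758] dpos [-0.0008 -0.0043  0.0003] turn [-0.0009 -0.0156 -0.007 ] F [ 0.07  0.2  -1.17] w 0.273 gf 79.2
blade tool 12912 (69.4, -1.6, 98.9, 39.0, 0.45)
plane world z [-0.00025607 -0.03460417  0.01293026] (489.2, 113.5, 99.2, 39.0, 5.21)
```

View pics/p3.png

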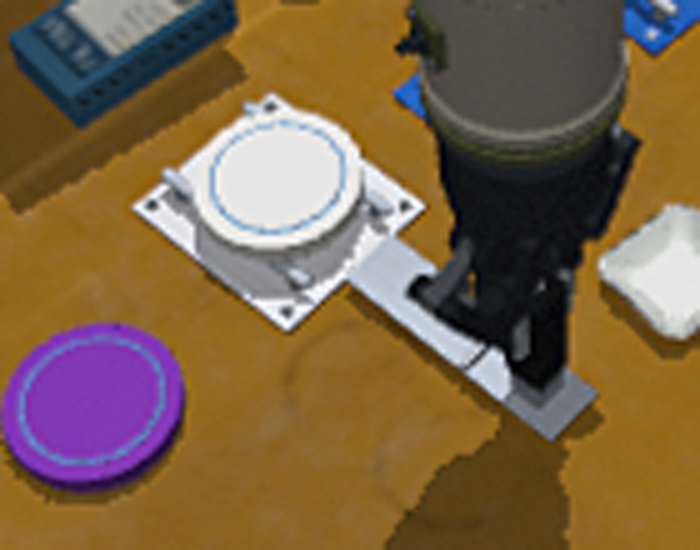

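The view shows the blade level, with its tip at crop (385,265) in front of the rack opening, between the rod ends at (290,270) and (378,200). I'll correct 4 mm sideways and slide in.

In the tool's units: 0.092 m / 0.75 = 0.1227, -0.005 m / 0.75 = -0.0067, -0.007 rad / 4 = -0.0018.

Emit:
{"api": "move_arm", "payload": {"plan": [{"delta_pos": [0, -0.0053, 0], "turn": [0, 0, -0.0018], "fingers": 1}, {"delta_pos": [0, -0.006, 0], "turn": [0, 0, -0.0018], "fingers": 1}, {"delta_pos": [0.016, -0.006, 0], "turn": [0, 0, -0.0018], "fingers": 1}, {"delta_pos": [0.0373, -0.006, 0], "turn": [0, 0, -0.0018], "fingers": 1}, {"delta_pos": [0.0613, -0.006, 0], "turn": [0, 0, -0.0018], "fingers": 1}, {"delta_pos": [0.0853, -0.0067, 0], "turn": [0, 0, -0.0018], "fingers": 1}, {"delta_pos": [0.1067, -0.0067, 0], "turn": [0, 0, -0.0018], "fingers": 1}, {"delta_pos": [0.12, -0.0067, 0], "turn": [0, 0, -0.0018], "fingers": 1}, {"delta_pos": [0.1227, -0.0067, 0], "turn": [0, 0, -0.0018], "fingers": 1}, {"delta_pos": [0.1227, -0.0067, 0], "turn": [0, 0, -0.0018], "fingers": 1}]}}

```text
clock: 9.45
position: [0.5093, 0.119, 0.0762]
ee_rot: [0.999, 0.053, 0.007, -0.001]
ft_force: [-0.9, 0.4, -1.1]
grip_width: 0.274
grasp_force: 79.2
```

```bash
python3 - <<'E'
from h import *
go(.5104,.119,.0755,6.1)
c,P,W,h=wcloud();S,V=h[...,1],h[...,2]; cv2.imwrite('pics/w4.png',c['color'][:,:,::-1])
m=big((S<60)&(V>110)&(W[...,2]>.030)&(W[...,2]<.045)&(W[...,0]>.53)&(W[...,0]<.66)); q=(P[m][:,:2]*1e3).astype(np.float32)
print('dish tool',m.sum(),cv2.minEnclosingCircle(q),W[m].mean(0),rect(P[m]),rect(W[m]))
E
```

```text
t 9.45 pos [0.5093 0.119  0.0762] dpos [0.0011 0.0001 0.0007] turn [-0.001  -0.0137  0.0005] F [-0.93  0.42 -1.11] w 0.274 gf 79.2
dish tool 17804 ((83.17570495605469, -1.1277927160263062), 34.328338623046875) [0.59298739 0.12924509 0.03705858] (80.9, -1.1, 63.6, 68.2, 0.09) (590.1, 128.9, 63.7, 68.2, 6.03)
```

View pics/w4.png

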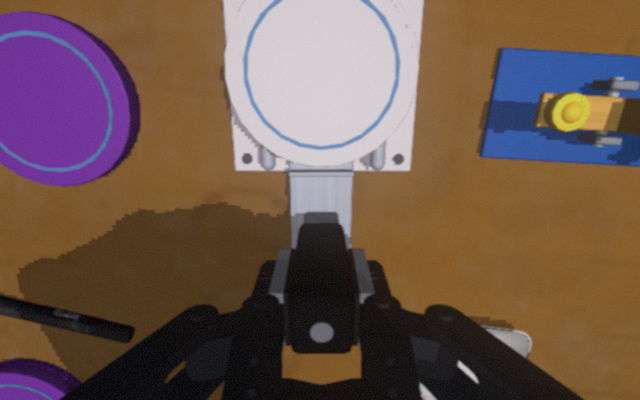

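The dish (ring centre about (322,65)) is centred over the blade, which sits between the rods at (268,155) and (378,155). The dish centre is about 2 mm beyond the seat. I'll move forward 1.5 mm and lift.

In the tool's units: -0.05 m / 0.75 = -0.0667, -0.042 m / 0.75 = -0.056.

Emit:
{"api": "move_arm", "payload": {"plan": [{"delta_pos": [0.002, 0, -0.004], "turn": [0, 0, 0], "fingers": 1}, {"delta_pos": [0.002, 0, -0.008], "turn": [0, 0, 0], "fingers": 1}, {"delta_pos": [0.002, 0, -0.012], "turn": [0, 0, 0], "fingers": 1}, {"delta_pos": [0.002, 0, -0.0187], "turn": [0, 0, 0], "fingers": 1}, {"delta_pos": [0.002, 0, -0.0293], "turn": [0, 0, 0], "fingers": 1}, {"delta_pos": [0.002, 0, -0.0427], "turn": [0, 0, 0], "fingers": 1}, {"delta_pos": [0.002, 0, -0.056], "turn": [0, 0, 0], "fingers": 1}, {"delta_pos": [0.002, 0, -0.064], "turn": [0, 0, 0], "fingers": 1}, {"delta_pos": [0.002, 0, -0.0667], "turn": [0, 0, 0], "fingers": 1}, {"delta_pos": [0.002, 0, -0.0667], "turn": [0, 0, 0], "fingers": 1}]}}

```text
clock: 10.75
position: [0.5103, 0.119, 0.1263]
ee_rot: [0.999, 0.053, 0.007, -0.001]
ft_force: [-0.9, -0.3, -2.8]
grip_width: 0.269
grasp_force: 79.2
```

```bash
cat > dish.py <<'E'
from h import *
o=get_obs();c,P,W,h=wcloud();S,V,H=h[...,1],h[...,2],h[...,0]
# blue ring on the lid, tool frame
r=(H>90)&(H<120)&(S>40)&(S<160)&(P[...,0]>.03)&(P[...,0]<.14)&(abs(P[...,1])<.05)&(W[...,2]>.03)
q=P[r]
if len(q)>30:
    A=np.c_[2*q[:,:2],np.ones(len(q))]
    for _ in range(3):
        s=np.linalg.lstsq(A,(q[:,:2]**2).sum(1),rcond=None)[0]; rad=np.sqrt(s[2]+s[0]**2+s[1]**2)
        k=abs(np.hypot(q[:,0]-s[0],q[:,1]-s[1])-rad)<.003; q=q[k];A=A[k]
    B=np.c_[q[:,:2],np.ones(len(q))]; pl=np.linalg.lstsq(B,q[:,2],rcond=None)[0]
    ctr=Rn.from_quat(o['ee_rot']).apply([s[0],s[1],pl@[s[0],s[1],1]])+o['position']
    print('ring',len(q),'tool centre',s[:2].round(4),'r',rad.round(4),'plane',pl.round(4),'world',ctr.round(4))
E
python3 - <<'E'
from h import *
exec(open('dish.py').read())
go(.42,.109,.126,6.1)
E
```

```text
ring 1713 tool centre [ 0.0812 -0.0012] r 0.0348 plane [0.0063 0.0021 0.0471] world [0.5916 0.129  0.0799]
t 10.8 pos [0.5102 0.119  0.1261] dpos [-0.0908  0.0003 -0.0011] turn [-0.001  -0.0138  0.0002] F [ 0.54  0.01 -2.69] w 0.273 gf 79.2
```

The dish is on the seat and level. I'll retreat with a gentle ramp.

In the tool's units: -0.095 m / 0.75 = -0.1267, -0.093 m / 0.75 = -0.124.

Emit:
{"api": "move_arm", "payload": {"plan": [{"delta_pos": [-0.004, 0, 0], "turn": [0, 0, 0], "fingers": 1}, {"delta_pos": [-0.0133, 0, 0], "turn": [0, 0, 0], "fingers": 1}, {"delta_pos": [-0.0267, 0, 0], "turn": [0, 0, 0], "fingers": 1}, {"delta_pos": [-0.0453, 0, 0], "turn": [0, 0, 0], "fingers": 1}, {"delta_pos": [-0.0667, 0, 0], "turn": [0, 0, 0], "fingers": 1}, {"delta_pos": [-0.088, 0, 0], "turn": [0, 0, 0], "fingers": 1}, {"delta_pos": [-0.1053, 0, 0], "turn": [0, 0, 0], "fingers": 1}, {"delta_pos": [-0.1173, 0, 0], "turn": [0, 0, 0], "fingers": 1}, {"delta_pos": [-0.124, 0, 0], "turn": [0, 0, 0], "fingers": 1}, {"delta_pos": [-0.1267, 0, 0], "turn": [0, 0, 0], "fingers": 1}]}}

```text
clock: 12.05
position: [0.4159, 0.1089, 0.1251]
ee_rot: [0.999, 0.053, 0.007, -0.001]
ft_force: [-0.4, 0.2, -2.2]
grip_width: 0.27
grasp_force: 79.1
```

```bash
python3 - <<'E'
from h import *
go(.4128,-.150,.126,2.9)
E
```

```text
t 12.05 pos [0.4159 0.1089 0.1251] dpos [-0.0306  0.2571 -0.0016] turn [-0.0013 -0.0145  0.0562] F [-0.41  0.21 -2.15] w 0.27 gf 79.1
```

In the tool's units: 0.257 m / 0.75 = 0.3427, -0.007 m / 0.75 = -0.0093, 0.001 rad / 4 = 0.0003.

Emit:
{"api": "move_arm", "payload": {"plan": [{"delta_pos": [-0.0007, 0.0067, 0], "turn": [0, 0, 0.0003], "fingers": 1}, {"delta_pos": [-0.0027, 0.0227, 0], "turn": [0, 0, 0.001], "fingers": 1}, {"delta_pos": [-0.0053, 0.048, 0], "turn": [0, 0, 0.002], "fingers": 1}, {"delta_pos": [-0.0093, 0.0813, 0], "turn": [0, 0, 0.0033], "fingers": 1}, {"delta_pos": [-0.0133, 0.1187, 0], "turn": [0, 0, 0.0048], "fingers": 1}, {"delta_pos": [-0.0187, 0.1573, 0], "turn": [0, 0, 0.0065], "fingers": 1}, {"delta_pos": [-0.0227, 0.196, 0], "turn": [0, 0, 0.008], "fingers": 1}, {"delta_pos": [-0.028, 0.2347, 0], "turn": [0, 0, 0.0095], "fingers": 1}, {"delta_pos": [-0.032, 0.272, 0], "turn": [0, 0, 0.0113], "fingers": 1}, {"delta_pos": [-0.036, 0.3053, 0], "turn": [0, 0, 0.0125], "fingers": 1}, {"delta_pos": [-0.0387, 0.3293, 0], "turn": [0, 0, 0.0135], "fingers": 1}, {"delta_pos": [-0.04, 0.3427, 0], "turn": [0, 0, 0.014], "fingers": 1}]}}

```text
clock: 13.55
position: [0.4133, -0.1508, 0.1242]
ee_rot: [1.0, 0.025, 0.007, -0.001]
ft_force: [-0.4, 0.1, -2.1]
grip_width: 0.271
grasp_force: 79.1
```

```bash
python3 - <<'E'
from h import *
exec(open('dish.py').read())
go(.4128,-.150,.126,2.9)
bl=(H>100)&(H<125)&(S>110)&(W[...,2]<.014)&(W[...,2]>-.01)&(W[...,1]<-.08)
w=W[bl]*1e3; print(bl.sum(), rect(W[bl]))
# front edge of the base and right edge
import collections
ys=np.arange(-190,-90,5); f=[(y,np.percentile(w[abs(w[:,1]-y)<2.5][:,0],2)) for y in ys if (abs(w[:,1]-y)<2.5).sum()>30]
print([(int(y),round(x,1)) for y,x in f]); print('miny by x',[(x,round(np.percentile(w[abs(w[:,0]-x)<3][:,1],1),1)) for x in range(540,660,15) if (abs(w[:,0]-x)<3).sum()>30])
cv2.imwrite('pics/w5.png',c['color'][:,:,::-1])
E
```

```text
ring 1714 tool centre [ 0.0811 -0.0013] r 0.0348 plane [0.0047 0.0023 0.0471] world [ 0.4949 -0.1454  0.0778]
t 13.6 pos [ 0.4133 -0.1516  0.1242] dpos [-0.0004 -0.0016 -0.0018] turn [-0.0017 -0.014  -0.0016] F [-0.73 -0.53 -1.81] w 0.27 gf 79.1
154 (539.7, -144.4, 4.9, 102.4, 2.75)
[(-190, np.float64(539.8)), (-95, np.float64(534.9))]
miny by x [(540, np.float64(-195.2))]
```

View pics/w5.png

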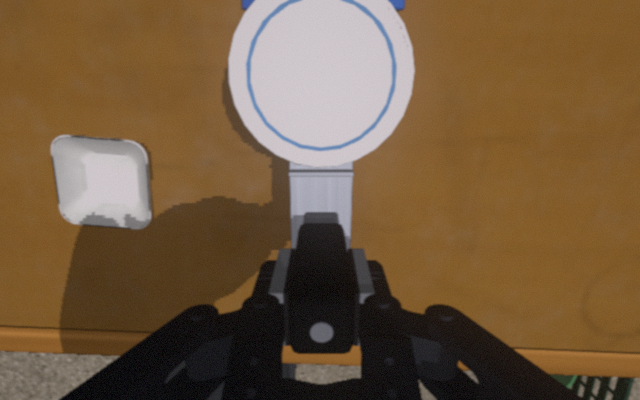

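The dish rides centred at about (322,70), and the stage's front edge shows behind it at (323,3). I'll check the camera body's clearance to the cocked arm before going in.

```bash
python3 - <<'E'
from h import *
print(camera('wrist')['tool_from_camera'].round(3))
go(.5139,-.1459,.093,2.9)
E
```

```text
[[ 0.    -0.949 -0.315  0.081]
 [ 1.     0.     0.001 -0.001]
 [-0.001 -0.315  0.949 -0.132]
 [ 0.     0.     0.     1.   ]]
t 13.65 pos [ 0.4134 -0.1505  0.1242] dpos [0.1001 0.0005 0.0326] turn [-0.0021 -0.014  -0.001 ] F [-0.71  1.25 -2.59] w 0.272 gf 79.1
```

In the tool's units: 0.031 m / 0.75 = 0.0413, 0.028 m / 0.75 = 0.0373.

Emit:
{"api": "move_arm", "payload": {"plan": [{"delta_pos": [0, 0, 0.004], "turn": [0, 0, 0], "fingers": 1}, {"delta_pos": [0, 0, 0.0133], "turn": [0, 0, 0], "fingers": 1}, {"delta_pos": [0, 0, 0.0267], "turn": [0, 0, 0], "fingers": 1}, {"delta_pos": [0, 0, 0.0373], "turn": [0, 0, 0], "fingers": 1}, {"delta_pos": [0, 0, 0.0413], "turn": [0, 0, 0], "fingers": 1}, {"delta_pos": [0, 0, 0.0413], "turn": [0, 0, 0], "fingers": 1}]}}

```text
clock: 14.4
position: [0.4139, -0.1496, 0.0931]
ee_rot: [1.0, 0.025, 0.007, -0.001]
ft_force: [-0.6, 0.5, -2.6]
grip_width: 0.273
grasp_force: 79.1
```

```bash
python3 - <<'E'
from h import *
exec(open('dish.py').read())
go(.5139,-.1459,.093,2.9)
E
```

```text
ring 1714 tool centre [ 0.0811 -0.0013] r 0.0348 plane [0.0064 0.0017 0.047 ] world [ 0.4955 -0.1441  0.0467]
t 14.45 pos [ 0.414  -0.1497  0.0934] dpos [0.0999 0.0013 0.0018] turn [-0.0019 -0.0142  0.0003] F [-0.08 -0.79 -2.55] w 0.273 gf 79.1
```

In the tool's units: 0.1 m / 0.75 = 0.1333, 0.001 m / 0.75 = 0.0013.

Emit:
{"api": "move_arm", "payload": {"plan": [{"delta_pos": [0.004, 0.0013, 0], "turn": [0, 0, 0], "fingers": 1}, {"delta_pos": [0.0133, 0.0013, 0], "turn": [0, 0, 0], "fingers": 1}, {"delta_pos": [0.028, 0.0013, 0], "turn": [0, 0, 0], "fingers": 1}, {"delta_pos": [0.0467, 0.0013, 0], "turn": [0, 0, 0], "fingers": 1}, {"delta_pos": [0.0667, 0.0013, 0], "turn": [0, 0, 0], "fingers": 1}, {"delta_pos": [0.0867, 0.0013, 0], "turn": [0, 0, 0], "fingers": 1}, {"delta_pos": [0.1053, 0.0013, 0], "turn": [0, 0, 0], "fingers": 1}, {"delta_pos": [0.12, 0.0013, 0], "turn": [0, 0, 0], "fingers": 1}, {"delta_pos": [0.1293, 0.0013, 0], "turn": [0, 0, 0], "fingers": 1}, {"delta_pos": [0.1333, 0.0013, 0], "turn": [0, 0, 0], "fingers": 1}, {"delta_pos": [0.1333, 0.0013, 0], "turn": [0, 0, 0], "fingers": 1}]}}

```text
clock: 15.82
position: [0.5137, -0.1457, 0.0947]
ee_rot: [1.0, 0.025, 0.007, -0.001]
ft_force: [-0.2, -0.4, -2.3]
grip_width: 0.271
grasp_force: 79.1
```

```bash
python3 - <<'E'
from h import *
exec(open('dish.py').read())
go(.5139,-.1459,.0735,2.9)
bl=(H>100)&(H<125)&(S>110)&(W[...,2]<.012)&(W[...,2]>-.006)&(W[...,1]<-.085)
print(bl.sum(), rect(W[bl])); w=W[bl]*1e3
print('front',[(y,round(np.percentile(w[abs(w[:,1]-y)<3][:,0],1),1)) for y in range(-190,-90,12) if (abs(w[:,1]-y)<3).sum()>30],'right',[(x,round(np.percentile(w[abs(w[:,0]-x)<3][:,1],1),1)) for x in range(540,660,15) if (abs(w[:,0]-x)<3).sum()>30])
r=(S<70)&(V>110)&(W[...,2]>.012)&(W[...,2]<.026)&(W[...,0]<.57)&(W[...,0]>.535)&((W[...,1]>-.13)|(W[...,1]<-.16))&(abs(W[...,1]+.14)<.05)
for s in (W[r][:,1]>-.14, W[r][:,1]<-.14): q=W[r][s]; print('rail',len(q),q.mean(0).round(4), q.min(0).round(4))
cv2.imwrite('pics/w6.png',c['color'][:,:,::-1])
E
```

```text
ring 1560 tool centre [ 0.0811 -0.0013] r 0.0348 plane [0.0042 0.0331 0.0466] world [ 0.5953 -0.1402  0.0489]
t 15.88 pos [ 0.5136 -0.1457  0.0947] dpos [0.     0.0002 0.0212] turn [-0.0018 -0.0138  0.0001] F [ 0.16 -0.25 -3.19] w 0.269 gf 79.1
2868 (586.8, -138.6, 99.8, 108.7, 2.79)
front [(-190, np.float64(540.1)), (-178, np.float64(539.4)), (-166, np.float64(538.7)), (-118, np.float64(536.9)), (-106, np.float64(535.5)), (-94, np.float64(535.7))] right [(540, np.float64(-194.0)), (555, np.float64(-194.1)), (570, np.float64(-193.5)), (615, np.float64(-88.2)), (630, np.float64(-190.6))]
rail 234 [ 0.5465 -0.1139  0.0198] [ 0.5401 -0.1177  0.0171]
rail 263 [ 0.5502 -0.1735  0.0198] [ 0.5426 -0.1772  0.0166]
```

View pics/w6.png

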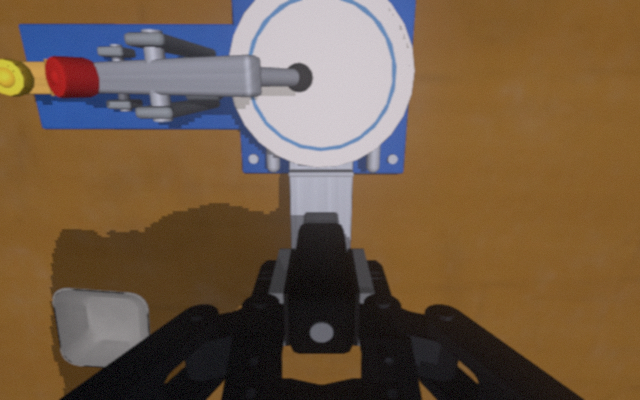

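The pad at (300,77) is above the dish, which sits centred over the stage to within 1 mm, and the blade runs between the rails at (273,158) and (373,158). I'll lower it and draw out.

In the tool's units: 0.021 m / 0.75 = 0.028, 0.02 m / 0.75 = 0.0267.

Emit:
{"api": "move_arm", "payload": {"plan": [{"delta_pos": [0, 0, 0.0053], "turn": [0, 0, 0], "fingers": 1}, {"delta_pos": [0, 0, 0.0107], "turn": [0, 0, 0], "fingers": 1}, {"delta_pos": [0, 0, 0.0147], "turn": [0, 0, 0], "fingers": 1}, {"delta_pos": [0, 0, 0.0187], "turn": [0, 0, 0], "fingers": 1}, {"delta_pos": [0, 0, 0.0227], "turn": [0, 0, 0], "fingers": 1}, {"delta_pos": [0, 0, 0.0267], "turn": [0, 0, 0], "fingers": 1}, {"delta_pos": [0, 0, 0.028], "turn": [0, 0, 0], "fingers": 1}, {"delta_pos": [0, 0, 0.028], "turn": [0, 0, 0], "fingers": 1}]}}

```text
clock: 16.88
position: [0.5141, -0.1456, 0.0737]
ee_rot: [1.0, 0.025, 0.007, -0.001]
ft_force: [-0.3, -0.3, -1.2]
grip_width: 0.271
grasp_force: 79.1
```

```bash
python3 - <<'E'
from h import *
exec(open('dish.py').read())
go(.4137,-.151,.0742,2.9)
E
```

```text
ring 1641 tool centre [ 0.0809 -0.0013] r 0.0348 plane [0.0078 0.0317 0.0367] world [ 0.5954 -0.1401  0.0376]
t 16.93 pos [ 0.5142 -0.1456  0.0738] dpos [-0.1006  0.0003 -0.0018] turn [-0.0018 -0.0141  0.0002] F [-0.19  0.33 -1.  ] w 0.271 gf 79.1
```

In the tool's units: -0.105 m / 0.75 = -0.14, -0.1 m / 0.75 = -0.1333.

Emit:
{"api": "move_arm", "payload": {"plan": [{"delta_pos": [-0.0053, 0, 0], "turn": [0, 0, 0], "fingers": 1}, {"delta_pos": [-0.0187, 0, 0], "turn": [0, 0, 0], "fingers": 1}, {"delta_pos": [-0.0373, 0, 0], "turn": [0, 0, 0], "fingers": 1}, {"delta_pos": [-0.0587, 0, 0], "turn": [0, 0, 0], "fingers": 1}, {"delta_pos": [-0.08, 0, 0], "turn": [0, 0, 0], "fingers": 1}, {"delta_pos": [-0.1013, 0, 0], "turn": [0, 0, 0], "fingers": 1}, {"delta_pos": [-0.12, 0, 0], "turn": [0, 0, 0], "fingers": 1}, {"delta_pos": [-0.1333, 0, 0], "turn": [0, 0, 0], "fingers": 1}, {"delta_pos": [-0.14, 0, 0], "turn": [0, 0, 0], "fingers": 1}, {"delta_pos": [-0.14, 0, 0], "turn": [0, 0, 0], "fingers": 1}]}}

```text
clock: 18.18
position: [0.4093, -0.151, 0.0724]
ee_rot: [1.0, 0.025, 0.007, -0.001]
ft_force: [-0.8, 0.9, -1.3]
grip_width: 0.269
grasp_force: 79.1
```

```bash
python3 - <<'E'
from h import *
go(.42,-.33,.1,2.9)
c,P,W,h=wcloud();H,S,V=h[...,0],h[...,1],h[...,2]
m=(S<60)&(V>130)&(W[...,2]>.030)&(W[...,2]<.042)&(np.hypot(W[...,0]-.595,W[...,1]+.14)<.055);print('dish pts',m.sum(),W[m].mean(0) if m.any() else 0)
c=camera('scene');W=cloud(c);h=cv2.cvtColor(c['color'],cv2.COLOR_RGB2HSV).astype(int)
m=(h[...,1]<60)&(h[...,2]>140)&(W[...,2]>.030)&(W[...,2]<.042)&(np.hypot(W[...,0]-.595,W[...,1]+.14)<.06);print(m.sum(),rect(W[m]),W[m].mean(0))
E
```

```text
t 18.18 pos [ 0.4093 -0.151   0.0724] dpos [ 0.0021  0.1793 -0.0279] turn [-0.0016 -0.0143  0.0001] F [-0.81  0.93 -1.31] w 0.269 gf 79.1
dish pts 0 0
408 (590.9, -141.4, 83.4, 85.9, -12.84) [ 0.58580007 -0.14223948  0.03486606]
```

In the tool's units: 0.2 m / 0.75 = 0.2667, -0.02 m / 0.75 = -0.0267.

Emit:
{"api": "move_arm", "payload": {"plan": [{"delta_pos": [-0.004, 0, -0.0133], "turn": [0, 0, 0], "fingers": 1}, {"delta_pos": [-0.004, 0.0267, -0.0267], "turn": [0, 0, 0], "fingers": 1}, {"delta_pos": [-0.004, 0.08, -0.0267], "turn": [0, 0, 0], "fingers": 1}, {"delta_pos": [0, 0.1467, -0.0267], "turn": [0, 0, 0], "fingers": 1}, {"delta_pos": [0, 0.2133, -0.0267], "turn": [0, 0, 0], "fingers": 1}, {"delta_pos": [0.0067, 0.2533, -0.0267], "turn": [0, 0, 0], "fingers": 1}, {"delta_pos": [0.0067, 0.2667, -0.0133], "turn": [0, 0, 0], "fingers": 1}, {"delta_pos": [0.0067, 0.2667, 0], "turn": [0, 0, 0], "fingers": 1}, {"delta_pos": [0.0067, 0.2667, 0.0053], "turn": [0, 0, 0], "fingers": 1}, {"delta_pos": [0.0067, 0.2667, 0.0053], "turn": [0, 0, 0], "fingers": 1}]}}

```text
clock: 19.52
position: [0.4247, -0.3491, 0.0678]
ee_rot: [1.0, 0.026, 0.007, -0.001]
ft_force: [0.3, -0.4, -1.4]
grip_width: 0.272
grasp_force: 79.3
```

```bash
python3 - <<'E'
from h import *
go(.41,-.35,.065,2.9)
c,P,W,h=wcloud();S,V=h[...,1],h[...,2]
m=big((S<60)&(V>90)&(P[...,0]>.03)&(P[...,0]<.135)&(abs(P[...,1])<.025)&(P[...,2]>.045)&(P[...,2]<.08))
w=W[m];A=np.c_[w[:,:2]-w[:,:2].mean(0),np.ones(len(w))];print('blade top plane',np.linalg.lstsq(A,w[:,2],rcond=None)[0],rect(w))
E
```

```text
t 19.52 pos [ 0.4247 -0.3491  0.0678] dpos [-0.0147  0.0001  0.0026] turn [-0.0024 -0.0138  0.0018] F [ 0.3  -0.36 -1.36] w 0.272 gf 79.3
blade top plane [-0.00048523 -0.00581561  0.00517393] (498.4, -343.5, 86.2, 37.3, 3.03)
```

In the tool's units: 0.003 m / 0.75 = 0.004, 0.0025 m / 0.75 = 0.0033.

Emit:
{"api": "move_arm", "payload": {"plan": [{"delta_pos": [0, 0, 0.0013], "turn": [0, 0, 0], "fingers": 1}, {"delta_pos": [0, 0, 0.0033], "turn": [0, 0, 0], "fingers": 1}, {"delta_pos": [0, 0, 0.004], "turn": [0, 0, 0], "fingers": 1}, {"delta_pos": [0, 0, 0.004], "turn": [0, 0, 0], "fingers": 1}]}}

```text
clock: 20.08
position: [0.4252, -0.3501, 0.0669]
ee_rot: [1.0, 0.026, 0.007, -0.001]
ft_force: [-4.8, 6.8, 19.4]
grip_width: 0.271
grasp_force: 82.0
```

In the tool's units: -0.13 m / 0.75 = -0.1733, -0.12 m / 0.75 = -0.16.

Emit:
{"api": "move_arm", "payload": {"plan": [{"delta_pos": [0, 0, 0], "turn": [0, 0, 0], "fingers": 0.6}, {"delta_pos": [0, 0, 0], "turn": [0, 0, 0], "fingers": 0.3}, {"delta_pos": [0, 0, 0], "turn": [0, 0, 0], "fingers": 0.1}, {"delta_pos": [0, 0, 0], "turn": [0, 0, 0], "fingers": 0}, {"delta_pos": [0, 0, -0.0267], "turn": [0, 0, 0], "fingers": 0}, {"delta_pos": [0, 0, -0.0933], "turn": [0, 0, 0], "fingers": 0}, {"delta_pos": [0, 0, -0.16], "turn": [0, 0, 0], "fingers": 0}, {"delta_pos": [0, 0, -0.1733], "turn": [0, 0, 0], "fingers": 0}]}}

```text
clock: 21.08
position: [0.424, -0.3517, 0.1986]
ee_rot: [1.0, 0.025, 0.009, 0.001]
ft_force: [-0.0, -0.5, -1.5]
grip_width: 0.999
grasp_force: 0.0
```

```bash
python3 - <<'E'
from h import *
go(.5877,.0150,.19,2.9)
c,P,W,h=wcloud();S,V=h[...,1],h[...,2]
m=(W[...,2]>.085)&(W[...,2]<.105)&(np.hypot(W[...,0]-.42,W[...,1]+.35)<.035);print('htop',m.sum(),rect(W[m]),W[m].mean(0))
m=big((S<60)&(V>90)&(W[...,2]<.015)&(np.hypot(W[...,0]-.48,W[...,1]+.35)<.09));w=W[m]
A=np.c_[w[:,:2]-w[:,:2].mean(0),np.ones(len(w))];print('blade',np.linalg.lstsq(A,w[:,2],rcond=None)[0],rect(w))
E
```

```text
t 21.07 pos [ 0.424  -0.3517  0.1986] dpos [ 0.1819 -0.3579  0.0111] turn [ 0.0022 -0.018   0.0001] F [-0.04 -0.5  -1.51] w 0.999 gf 0.0
htop 1126 (422.6, -349.0, 23.6, 23.6, 3.08) [ 0.42404343 -0.3491136   0.09448684]
blade [-0.00430766 -0.01497137  0.00358986] (469.1, -346.4, 146.6, 37.0, 3.02)
```

The lifter stands level on the bench. Next is the trigger.

In the tool's units: -0.358 m / 0.75 = -0.4773, -0.315 m / 0.75 = -0.42, -0.018 rad / 4 = -0.0045.

Emit:
{"api": "move_arm", "payload": {"plan": [{"delta_pos": [0.0307, -0.06, 0], "turn": [0, -0.002, 0], "fingers": 1}, {"delta_pos": [0.0613, -0.12, 0], "turn": [0, -0.0045, 0], "fingers": 1}, {"delta_pos": [0.092, -0.18, 0], "turn": [0, -0.0045, 0], "fingers": 1}, {"delta_pos": [0.1227, -0.24, 0], "turn": [0, -0.0045, 0], "fingers": 1}, {"delta_pos": [0.1533, -0.3, 0], "turn": [0, -0.0045, 0], "fingers": 1}, {"delta_pos": [0.184, -0.36, 0], "turn": [0, -0.0045, 0], "fingers": 1}, {"delta_pos": [0.2133, -0.42, 0], "turn": [0, -0.0045, 0], "fingers": 1}, {"delta_pos": [0.2427, -0.4773, 0.0133], "turn": [0, -0.0045, 0], "fingers": 1}, {"delta_pos": [0.2427, -0.4773, 0.0667], "turn": [0, -0.0045, 0], "fingers": 1}, {"delta_pos": [0.2427, -0.4773, 0.12], "turn": [0, -0.0045, 0], "fingers": 1}, {"delta_pos": [0.2427, -0.4773, 0.12], "turn": [0, -0.0045, 0], "fingers": 1}]}}

```text
clock: 22.5
position: [0.5848, 0.0162, 0.1042]
ee_rot: [1.0, 0.026, -0.006, -0.001]
ft_force: [-0.8, 0.7, 0.9]
grip_width: 0.006
grasp_force: 0.0
```

```bash
python3 - <<'E'
from h import *
go(.5877,.0150,.057,2.9)
c,P,W,h=wcloud();H,S,V=h[...,0],h[...,1],h[...,2]
m=(H>22)&(H<34)&(S>150)&(np.hypot(W[...,0]-.587,W[...,1]-.015)<.03)&(W[...,2]>.03);print('yellow',m.sum(),W[m].mean(0) if m.any() else 0, rect(W[m]) if m.any() else 0)
E
```

```text
t 22.5 pos [0.5848 0.0162 0.1042] dpos [0.0033 0.0014 0.0472] turn [-0.0026  0.0113  0.0008] F [-0.84  0.66  0.9 ] w 0.006 gf 0.0
yellow 650 [0.58925707 0.01503775 0.05278696] (591.3, 14.9, 23.8, 54.8, 1.98)
```

I'll turn the hand 90° so the finger linkage stays clear of the rising tail.

```bash
python3 -c "
from h import *
print(get_obs()['joint_pos'].round(2))"
```

```text
[ 0.41  0.44 -0.64  1.69  0.29  1.12 -1.83]
```

In the tool's units: 0.003 m / 0.75 = 0.004, 0.001 m / 0.75 = 0.0013, -1.57 rad / 4 = -0.3925.

Emit:
{"api": "move_arm", "payload": {"plan": [{"delta_pos": [0.004, 0.0013, 0], "turn": [0, 0, -0.045], "fingers": 1}, {"delta_pos": [0.004, 0.0013, 0], "turn": [0, 0, -0.09], "fingers": 1}, {"delta_pos": [0.004, 0.0013, 0], "turn": [0, 0, -0.135], "fingers": 1}, {"delta_pos": [0.004, 0.0013, 0], "turn": [0, 0, -0.18], "fingers": 1}, {"delta_pos": [0.004, 0.0013, 0], "turn": [0, 0, -0.225], "fingers": 1}, {"delta_pos": [0.004, 0.0013, 0], "turn": [0, 0, -0.27], "fingers": 1}, {"delta_pos": [0.004, 0.0013, 0], "turn": [0, 0, -0.315], "fingers": 1}, {"delta_pos": [0.004, 0.0013, 0], "turn": [0, 0, -0.36], "fingers": 1}, {"delta_pos": [0.004, 0.0013, 0], "turn": [0, 0, -0.3925], "fingers": 1}, {"delta_pos": [0.004, 0.0013, 0], "turn": [0, 0, -0.3925], "fingers": 1}]}}

```text
clock: 23.8
position: [0.5914, 0.0151, 0.1097]
ee_rot: [0.69, 0.724, -0.0, -0.001]
ft_force: [-0.5, -0.8, -0.4]
grip_width: 0.001
grasp_force: 0.0
```

```bash
python3 -c "
from h import *
go(.5875,.0155,.044,92.9)"
```

```text
t 23.8 pos [0.5914 0.0151 0.1097] dpos [ 0.0005 -0.0037  0.0657] turn [-0.002  -0.0016 -0.0024] F [-0.47 -0.76 -0.41] w 0.001 gf 0.0
```

Press, dwell, then rise.

In the tool's units: 0.066 m / 0.75 = 0.088, 0.0005 m / 0.75 = 0.0007.

Emit:
{"api": "move_arm", "payload": {"plan": [{"delta_pos": [0.0007, -0.0053, 0.0267], "turn": [0, 0, 0], "fingers": 1}, {"delta_pos": [0.0007, -0.0053, 0.06], "turn": [0, 0, 0], "fingers": 1}, {"delta_pos": [0.0007, -0.0053, 0.0693], "turn": [0, 0, 0], "fingers": 1}, {"delta_pos": [0.0007, -0.0053, 0.0773], "turn": [0, 0, 0], "fingers": 1}, {"delta_pos": [0.0007, -0.0053, 0.084], "turn": [0, 0, 0], "fingers": 1}, {"delta_pos": [0.0007, -0.0053, 0.088], "turn": [0, 0, 0], "fingers": 1}, {"delta_pos": [0.0007, -0.0053, 0.088], "turn": [0, 0, 0], "fingers": 1}]}}

```text
clock: 24.68
position: [0.5864, 0.0157, 0.0422]
ee_rot: [0.689, 0.724, -0.001, -0.002]
ft_force: [0.5, 0.7, 1.1]
grip_width: -0.0
grasp_force: 0.6
```

```bash
cat > red.py <<'E'
from h import *
c=camera('scene');W=cloud(c)
hsv=cv2.cvtColor(c['color'],cv2.COLOR_RGB2HSV);H,S,V=[hsv[...,i].astype(int) for i in range(3)]
m=((H<6)|(H>172))&(S>150)&(abs(W[...,0]-.588)<.03)&(abs(W[...,1]+.02)<.03);print('red',m.sum(),np.nanpercentile(W[m][:,2],[50,98]) if m.any() else 0)
cv2.imwrite('pics/end.png',cv2.resize(c['color'][120:240,240:440,::-1],None,fx=4,fy=4,interpolation=cv2.INTER_CUBIC))
go(.5875,.0155,.2,92.9)
E
python3 red.py
```

```text
red 6 [0.08302047 0.08644843]
t 24.73 pos [0.5864 0.0157 0.0423] dpos [ 0.      0.0005 -0.1577] turn [-0.0037 -0.0016 -0.0009] F [-0.66 -0.53  1.57] w -0.0 gf 0.6
```

The clip tripped: the red button is up at about 0.085. I'll rise and check.

In the tool's units: -0.23 m / 0.75 = -0.3067, -0.02 m / 0.75 = -0.0267.

Emit:
{"api": "move_arm", "payload": {"plan": [{"delta_pos": [0, 0, -0.0267], "turn": [0, 0, 0], "fingers": 1}, {"delta_pos": [0, 0, -0.0933], "turn": [0, 0, 0], "fingers": 1}, {"delta_pos": [0, 0, -0.1733], "turn": [0, 0, 0], "fingers": 1}, {"delta_pos": [-0.0267, 0, -0.2533], "turn": [0, 0, 0], "fingers": 1}, {"delta_pos": [-0.0267, 0, -0.3067], "turn": [0, 0, 0], "fingers": 1}, {"delta_pos": [-0.0267, 0, -0.3067], "turn": [0, 0, 0], "fingers": 1}, {"delta_pos": [-0.0267, 0, -0.3067], "turn": [0, 0, 0], "fingers": 1}]}}

```text
clock: 25.6
position: [0.5878, -0.0045, 0.2723]
ee_rot: [0.689, 0.725, -0.001, -0.002]
ft_force: [0.0, -0.3, -0.9]
grip_width: -0.0
grasp_force: 0.0
```

```bash
python3 red.py
```

```text
red 36 [0.08182616 0.08545614]
t 25.65 pos [ 0.5876 -0.0045  0.2716] dpos [0.0199 0.0012 0.0716] turn [-0.0051 -0.0016 -0.0003] F [-0.7  -0.8  -0.44] w 0.004 gf 0.0
```

View pics/end.png

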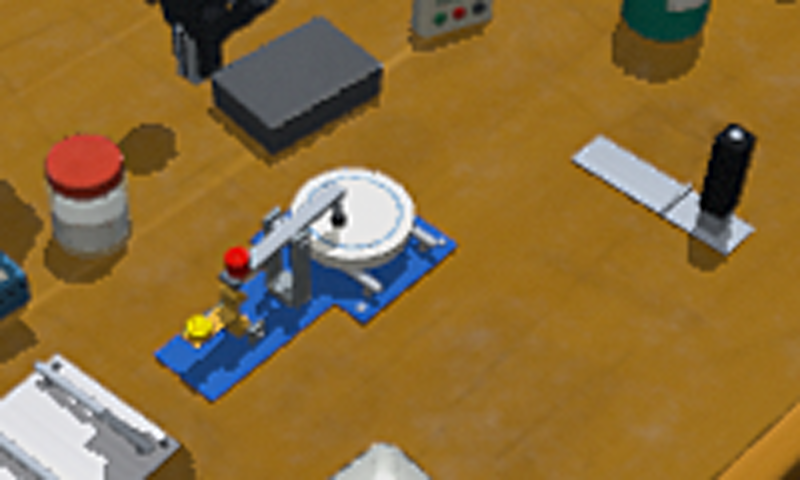

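The clip pad is down on the centred dish at (340,215), the lifter stands upright at (725,180), and the robot is clear. I'll hand in.

```bash
python3 -c "
from workcell import hand_in
print(hand_in())"
```

```text
the job is handed in; nothing more can be done
None
```

The job is handed in at about 26 s of the 72 s allowed: the dish lies within about 1 mm of the stage centre with the clip down on it, and the lifter stands upright on the bench clear of rack and stage; `hand_in()` returned no verdict.

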